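# Close up the display case and set its switches in order

### The arm

A 6-joint arm with a two-finger parallel gripper is mounted at the origin on the work surface. World frame = base frame: x ahead of the robot, y to its left, z up, the work surface at z = 0. Lengths are in m, angles in rad, forces in N, time in s.
With the tool pointing down it reaches from about 0.275 to 0.975 m from the base axis. Payload 8.4 kg.
Tool frame: the origin (TCP) lies midway between the tips of the shut fingers; the grasp point (between the pads) lies 19 mm behind it; z points along the fingers, y is the line along which they close (so a half turn about z gives the same grasp; the last joint's range is limited). The gripper opens to 92 mm and grips with 3 to 60 N. Pads are 20 mm wide; open, the fingers measure 128 mm over their backs; the gripper's body (75 mm by 189 mm) begins 69 mm behind the grasp point.
Start: joints at [1.131, 0.353, 1.633, -0, 1.155, -0.002], TCP at [0.265, 0.566, 0.194] pointing down, gripper open.
Joint ranges: [-2.63, 2.63], [-0.92, 2.1], [0.06, 2.66], [-1.3, 4.44], [0, 2.69], [-3.02, 3.02]. Speed limits (rad/s): [2.22, 2.22, 2.79, 3.14, 3.14, 3.14].

### API

Orientations are given as a rotation vector (axis times angle).
In Python, from bench import env gives the robot as it stands.
- The arm moves only by the tool move_arm, never from a script. Its argument "steps" is a list of rows, each an object with "xyz": the shift along the world's x, y, z in m, a list of three; "spin": the turn about the world's z in degrees. A call has 1 to 8 rows; each row is the pose to reach, as a shift and turn from the pose commanded when the call began; what a row does not reach only later rows make up. A row lasts 1/10 s, in which the tool goes at most 50 mm and 8.59 degrees, less where a joint would pass 70% of its speed; a pose out of reach is approached as far as the arm can. A call with a gripper value outside its range is refused whole. "hand" is the finger opening in m, from 0 to 0.0919, set as the call begins (left out, the last holds). The fingers move at their own pace and stop on an object; "newtons" is the grip in N (left out, the last holds). Time passes only in rows, so rows that repeat a pose let the fingers close. It gives the time, the measured TCP pose, the force, the opening and the grip force at its end, in the units of the state.
- env.get_state(): the state, without advancing time (a new reading comes with each control period).
- env.get_image(name): name is "side" or "top"; returns the picture (420x560x3 uint8, red, green, blue); there is no depth.
- env.camera_info(name): a dict with "fx", "fy", "cx", "cy" (pixels), "world_from_camera" (4x4, takes a point from camera to world coordinates). Camera axes: x right, y down, z forward; pixel columns grow to the right and rows downward; lengths in m; the calibration is good to about 2 mm. A picture is of the moment at which its call begins. camera_info takes no time and is no camera call.
- env.sign_off(): hands the job in; it is judged then, once.
The state is a dict: "clock": time; "joint_pos": joint angles; "joint_vel": joint speeds; "tau": joint torques, N m; "tcp_pos": TCP position; "tcp_rot": TCP orientation; "ft_force": force on the tool from outside, world axes, zero at the start; "ft_torque": the same for the moment, N m; "opening": opening from 0.0 (shut) to 1.0 (fully open); "finger_force": force on a finger pad.
Only numpy, scipy, OpenCV 4.12 (cv2) and the standard library are available. Lean on these libraries where they do the work, as an engineer would, in place of code of your own. Each camera call takes 0.05 s, during which the arm holds its last target. There are 200 camera calls.

### The job

Close up the display case for the night by pushing and pressing with the fingertips only: push its swing door fully shut, then press the square key fully down, then the bar-shaped key fully down, and last press down the raised end of the rocker until it is thrown fully over. Work strictly in that order, do not press the round key, and keep the door shut afterwards. Do not lift, shove or tip the switch pods, and leave everything else on the ledge where it is.

Things in the scene. Friction and masses are not known exactly. Their poses are not given: they have to be found in the camera images.
- case: Clear display case fixed to the ledge, 150 mm deep (its x), 190 mm wide (its y), 160 mm high, clear top, back and sides. Origin at the centre of the underside; its x points from the door into the case; the open front is its -x side, 75 mm from the origin.
- swing_door (a joint): Angle of the swing door, rad: 0 = shut (hard stop), grows as the free edge swings out to the case's -x; starts at 0.3 to 0.75. Upright hinge at the case's +y front edge. Clear pane in an aluminium frame, 8 mm thick, 200 mm wide, 6 to 154 mm above the ledge. No latch or spring: light friction (under 1 N at the free edge), stays where left.
- door_hinge (a point): point on the door's upright hinge axis, 80 mm above the ledge, in the middle of the 8 mm door thickness; 80 mm in front (case -x) and 95 mm to +y of the case origin. It turns with the door: its y axis points from the free edge to the hinge, its x axis through the door towards the inside
- door_push (a point): point on the door's outer face near the free edge, 170 mm from the hinge axis, 130 mm above the ledge: a good place to push; moves with the door, same axes as door_hinge
- square_pod: A loose latching switch pod, 0.45 kg: black housing 60 x 60 x 30 mm with rubber foot standing on the ledge, aluminium square (30 x 30 mm) key in the middle of its top. Origin at the centre of the underside, z up, x and y along its sides.
- square_key (a joint): Travel of the square key, m: 0 = up (its flat top 44 mm above the ledge, 14 mm above the housing), 0.008 = pressed fully home (top 36 mm above the ledge). No spring: it yields to about 3 N straight down and stays where it is left.
- square_key_top (a point): centre of the flat top of the square key; moves down with it
- bar_pod: A loose latching switch pod, 0.45 kg: black housing 60 x 60 x 30 mm with rubber foot standing on the ledge, aluminium long narrow bar-shaped (12 x 46 mm, long along y) key in the middle of its top. Origin at the centre of the underside, z up, x and y along its sides.
- bar_key (a joint): Travel of the bar-shaped key, m: 0 = up (its flat top 44 mm above the ledge, 14 mm above the housing), 0.008 = pressed fully home (top 36 mm above the ledge). No spring: it yields to about 3 N straight down and stays where it is left.
- bar_key_top (a point): centre of the flat top of the bar-shaped key; moves down with it
- round_pod: A loose latching switch pod, 0.45 kg: black housing 60 x 60 x 30 mm with rubber foot standing on the ledge, aluminium round (32 mm across) key in the middle of its top. Origin at the centre of the underside, z up, x and y along its sides.
- round_key (a joint): Travel of the round key, m: 0 = up (its flat top 44 mm above the ledge, 14 mm above the housing), 0.008 = pressed fully home (top 36 mm above the ledge). No spring: it yields to about 3 N straight down and stays where it is left.
- round_key_top (a point): centre of the flat top of the round key; moves down with it
- rocker_pod: Loose rocker switch pod, 0.45 kg: black housing 66 (x) x 46 (y) x 28 mm with rubber foot; on it an aluminium rocker paddle 56 (along x) x 26 x 6 mm that see-saws about a pivot 40 mm above the ledge over the pod's centre. At the start the +x end stands raised. Origin at the centre of the underside, z up.
- rocker (a joint): Tilt of the rocker, rad: 0 = as at the start, +x end raised (0.22 rad slope); 0.44 = thrown fully over, +x end down (0.22 rad the other way). No spring: about 0.03 N m of friction (3 N pressing 10 mm from the pivot), stays where left.
- rocker_press (a point): point on the paddle's upper face 22 mm from the pivot towards the raised (+x) end, 48 mm above the ledge at the start and 38 mm when thrown: press down here. A flat 22 to 29 mm wide fingertip ends up resting on the part nearer the pivot, about 40 mm above the ledge
- jade: rough chunk of green jade, about 34 x 28 x 27 mm, bystander; origin at centre of its underside
- wood_round: polished petrified wood disc lying flat, 90 mm across, 23 mm thick, bystander; origin at centre of its underside
- ring_gauge: steel ring gauge lying flat, 56 mm outside, 32 mm bore, 18 mm high, bystander; origin at centre of its underside
- settings_tray: white plastic tray of empty cabochon settings, 100 x 90 x 16 mm, bystander; origin at centre of its underside
- ring_box: small closed blue ring box, 60 x 60 x 45 mm, bystander; origin at centre of its underside
- polish: small closed bottle, 44 mm across, 90 mm high, bystander; origin at centre of its underside
Not all that is in view belongs to the job. What is shaped like the bar_pod but purple, red or yellow is not meant.

How it is judged:
By the outcome, as a careful person would: the job done as asked, in the order asked, and still so for the second after the job is handed in, with the robot touching nothing.
It also fails if it takes over 58 s, if anything falls off the work surface, if the arm or the gripper's body presses on something with over 40 N, if the wrist force passes 120 N, or if a joint passes its speed limit or range.

## Working session

There is one attempt and no reset: what is moved stays moved. The work goes in short steps, Python scripts to look and compute and a tool call to move; the robot and the scene stay as the last step left them, time stands still between calls to the robot, and variables do not carry over. Pictures are saved under pics/ and viewed, at most 10 in all, crops included, and the job is handed in when it is done.

Besides the shell and the picture viewer there is one more tool, called after "Emit:" as name(argument=value, ...), one argument or row to a line, values as JSON. move_arm: Moves the arm, as the interface text tells. Its arguments: {"type":"object","properties":{"steps":{"type":"array"},"hand":{"type":"number"},"newtons":{"type":"number"}},"required":["steps"]}

```bash
ls; mkdir -p pics; python3 - <<'E'
from bench import env
import cv2
for n in("top","side"):
    im=env.get_image(n);cv2.imwrite(f"pics/{n}0.png",im[...,::-1]);i=env.camera_info(n);print(n,i)
print(env.get_state())
E
```

```text
pics
top {'fx': 531.1864536435459, 'fy': 531.1864536435459, 'cx': 288.78868583370155, 'cy': 206.97628302843316, 'world_from_camera': array([[ 0.00934835, -0.98135054,  0.19199929,  0.25749749],
       [-0.9999427 , -0.00817288,  0.0069133 ,  0.07332286],
       [-0.00521518, -0.19205291, -0.98137071,  1.61367884],
       [ 0.        ,  0.        ,  0.        ,  1.        ]])}
side {'fx': 477.6645577350912, 'fy': 477.6645577350912, 'cx': 284.8323462359707, 'cy': 213.25372945806316, 'world_from_camera': array([[ 0.82192015, -0.37408047,  0.42954752,  0.10647006],
       [-0.56957385, -0.53216582,  0.62640656, -0.5948648 ],
       [-0.00573595, -0.7595152 , -0.65046426,  0.79486942],
       [ 0.        ,  0.        ,  0.        ,  1.        ]])}
{'clock': 0.1, 'joint_pos': array([ 1.13060512e+00,  3.53574617e-01,  1.63406721e+00, -6.69538037e-05,
        1.15520257e+00, -2.41540627e-03]), 'joint_vel': array([ 6.15143405e-05, -3.09848786e-03, -1.68760267e-03,  4.60612082e-04,
       -5.21978546e-04, -7.52164398e-04]), 'tau': array([ 1.67614402e-03, -5.94909811e+01, -3.34926045e+01,  6.99739996e-02,
        1.84895948e-02, -7.84327176e-05]), 'tcp_pos': array([0.26477919, 0.56561253, 0.19293827]), 'tcp_rot': array([-6.82090284e-01, -3.06643157e+00,  1.93926172e-03]), 'ft_force': array([0.47342825, 0.00734783, 0.26531027]), 'ft_torque': array([-0.05985511, -0.01112506, -0.04493101]), 'finger_force': 0.0, 'opening': 0.9981646594168879}
```

View pics/top0.png

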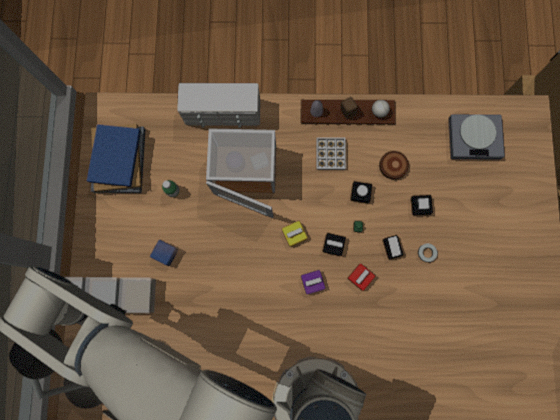

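View pics/side0.png

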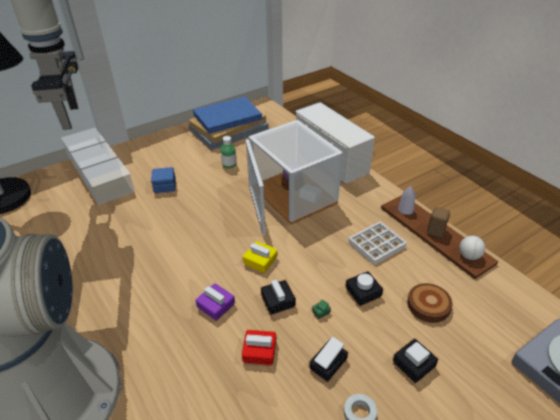

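The black pods in the top view are round (361,192), square (422,205), a bar-shaped candidate (334,244) and a longer candidate (393,247), which is probably the rocker. The yellow, purple and red ones are decoys. The door is ajar, with its free edge near (271,213). I'll confirm with one enlarged crop.

```bash
python3 - <<'E'
import cv2,numpy as np
t=cv2.imread("pics/top0.png")[170:270,310:450];s=cv2.imread("pics/side0.png")[260:385,255:445]
a=cv2.resize(t,(420,300),interpolation=2);a=cv2.resize(t,(780,557),interpolation=2)
cv2.imwrite("pics/ct.png",a)
cv2.imwrite("pics/cs.png",cv2.resize(s,(760,500),interpolation=2))
E
```

```text
(no output)
```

View pics/ct.png

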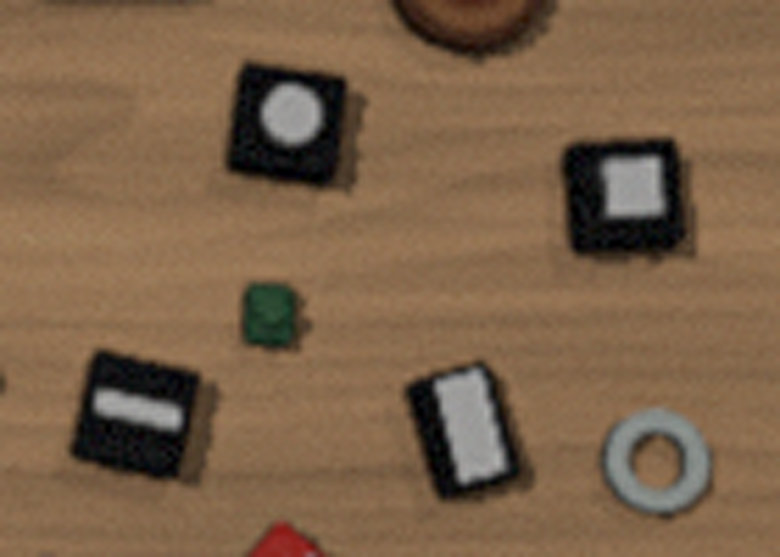

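View pics/cs.png

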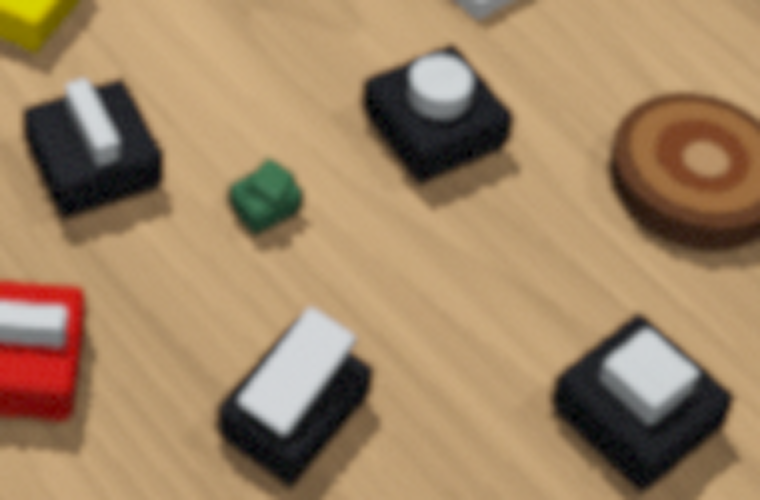

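The crops confirm all four. At crop pixels, top/side:
- Round: (292,113)/(440,85)
- Square: (635,187)/(650,370). This is the first key to press.
- Bar (black, narrow): (137,410)/(93,120). This is the second key.
- Rocker (wide tilted paddle): (470,425)/(297,372). Its far (upper) end looks raised.

Next I'll measure these and crop the case.

```bash
cat > h.py <<'E'
import cv2,numpy as np
from bench import env
def ray(n,p):
    i=env.camera_info(n);T=i["world_from_camera"]
    return T[:3,3],T[:3,:3]@np.array([(p[0]-i["cx"])/i["fx"],(p[1]-i["cy"])/i["fy"],1])
def onz(n,p,z):
    o,d=ray(n,p);return o+d*(z-o[2])/d[2]
def tri(a,b):
    (o1,d1),(o2,d2)=ray("top",a),ray("side",b)
    s=np.linalg.lstsq(np.c_[d1,-d2],o2-o1,rcond=None)[0]
    p,q=o1+s[0]*d1,o2+s[1]*d2
    return (p+q)/2,np.linalg.norm(p-q)
def rect(im,c,r=14,thr=120):
    "min-area rect of the bright grey blob at pixel c"
    hsv=cv2.cvtColor(im,cv2.COLOR_RGB2HSV)
    m=((hsv[...,2]>thr)&(hsv[...,1]<60)).astype('u1')
    n,l,st,ce=cv2.connectedComponentsWithStats(m)
    k=l[c[1],c[0]];b=(l==k).astype('u1')
    return cv2.minAreaRect(cv2.findContours(b,0,1)[0][0]),ce[k],st[k]
E
python3 - <<'E'
from h import *
np.set_printoptions(precision=4,suppress=True)
t=cv2.imread("pics/top0.png")[...,::-1].copy();s=cv2.imread("pics/side0.png")[...,::-1].copy()
P=dict(sq=((424,203),(417,353)),bar=((335,243),(278,290)),rnd=((362,190),(365,281)),rock=((394,247),(329,353)))
for k,(a,b) in P.items():
    (ra,ca,sa),(rb,cb,sb)=rect(t,a),rect(s,b)
    print(k,"top",ra,sa[4],"side",cb,sb[4],"\n  z44:",onz("top",ca,.044 if k!="rock" else .043),onz("side",cb,.044 if k!="rock" else .043),"tri",tri(ca,cb))
    bx=cv2.boxPoints(ra);w=np.array([onz("top",p,.043) for p in bx])[:,:2]
    e=np.diff(np.r_[w,w[:1]],axis=0);print("  edges",np.hypot(*e.T)*1e3,np.degrees(np.arctan2(e[:,1],e[:,0])))
    if k=="rock":print(" topbox",bx,"\n sidebox",cv2.boxPoints(rb))
a=cv2.resize(cv2.imread("pics/top0.png")[120:225,195:290],None,fx=4,fy=4,interpolation=2)
b=cv2.resize(cv2.imread("pics/side0.png")[115:240,235:350],None,fx=3.36,fy=3.36,interpolation=2)
cv2.imwrite("pics/case.png",np.hstack([a,b[:420]]));print(a.shape,b.shape)
E
```

```text
sq top ((423.0799865722656, 203.05996704101562), (9.192388534545898, 9.192388534545898), 81.8698959350586) 88 side [417.2111 351.9308] 289 
  z44: [ 0.5799 -0.3202  0.044 ] [ 0.5787 -0.3246  0.044 ] tri (array([ 0.5817, -0.3222,  0.0381]), np.float64(0.0014466883715853946))
  edges [27.9101 28.1092 27.8158 28.0935] [ -81.2654 -174.3427   98.7122    5.8483]
bar top ((334.1470642089844, 242.9117889404297), (14.794672966003418, 3.6380343437194824), 14.03624439239502) 57 side [277.4545 288.3497] 143 
  z44: [ 0.4568 -0.0515  0.044 ] [ 0.4557 -0.0569  0.044 ] tri (array([ 0.4581, -0.0522,  0.0377]), np.float64(0.0011147682842448487))
  edges [10.9197 43.836  10.9045 43.7804] [ -14.1555 -103.6846  165.5514   76.3361]
rnd top ((361.7500305175781, 189.75001525878906), (9.192388534545898, 8.485280990600586), 45.0) 75 side [364.7978 279.7486] 183 
  z44: [ 0.6194 -0.136   0.044 ] [ 0.6173 -0.1417  0.044 ] tri (array([ 0.6215, -0.1373,  0.037 ]), np.float64(0.0010869739364017777))
  edges [26.3945 27.8795 26.3277 27.8176] [ -44.4565 -136.0903  135.4126   44.0439]
rock top ((393.8529968261719, 245.91177368164062), (17.70509910583496, 8.00367546081543), 75.96376037597656) 148 side [328.8493 351.7856] 471 
  z44: [ 0.4496 -0.2284  0.043 ] [ 0.4489 -0.2328  0.043 ] tri (array([ 0.4509, -0.2298,  0.0372]), np.float64(0.0012503586588045062))
  edges [24.0189 52.3515 23.8675 52.3133] [ -75.4756 -167.6519  104.4458   12.5124]
 topbox [[387.8236 238.2941]
 [395.5883 236.353 ]
 [399.8824 253.5294]
 [392.1177 255.4706]] 
 sidebox [[313.08   359.56  ]
 [331.92   334.44  ]
 [344.4    343.8   ]
 [325.5599 368.92  ]]
(420, 380, 3) (420, 386, 3)
```

View pics/case.png

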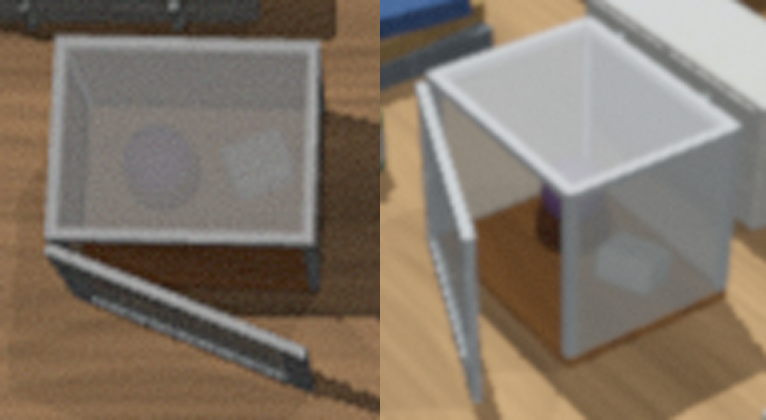

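The tilted door's top edge runs from hinge crop (47,250) to free end (305,352), and the case's front rim runs from (48,238) to (313,240). Now I'll compute the case and door geometry.

```bash
python3 - <<'E'
from h import *
np.set_printoptions(precision=4,suppress=True)
T=lambda u,v:(195+u/4,120+v/4)
S=lambda u,v:(235+(u-380)/3.36,115+v/3.36)
for n,p in dict(FL=T(49,239),FR=T(312,241),BR=T(319,42),BL=T(58,38)).items():print(n,onz("top",p,.16))
for n,p in dict(FL=S(432,75),FR=S(570,190),BR=S(737,127)).items():print("side",n,onz("side",p,.16))
for n,p in dict(hinge=T(49,250),free=T(303,352)).items():print(n,onz("top",p,.154))
for n,p in dict(hinge=S(422,85),free=S(472,236)).items():print("side",n,onz("side",p,.154))
# rocker ends
tb=np.array([[387.8,238.3],[395.6,236.4],[399.9,253.5],[392.1,255.5]]);sb=np.array([[331.9,334.4],[344.4,343.8],[325.6,368.9],[313.1,359.6]])
print("far",tri(tb[:2].mean(0),sb[:2].mean(0)),"near",tri(tb[2:].mean(0),sb[2:].mean(0)))
# pod housings: dark blobs
for n,f in(("top","pics/top0.png"),):
    g=cv2.cvtColor(cv2.imread(f),cv2.COLOR_BGR2GRAY)
    for k,c in dict(sq=(422,205),bar=(334,244),rock=(393,247)).items():
        w=g[c[1]-14:c[1]+15,c[0]-14:c[0]+15];m=(w<38).astype('u1')
        cs=max(cv2.findContours(m,0,1)[0],key=cv2.contourArea);r=cv2.minAreaRect(cs)
        ctr=np.array(r[0])+np.array(c)-14
        print(k,ctr,r[1:],onz("top",ctr,.025))
E
```

```text
FL [0.6182 0.3142 0.16  ]
FR [0.6182 0.1288 0.16  ]
BR [0.7652 0.1259 0.16  ]
BL [0.7668 0.3135 0.16  ]
side FL [0.6221 0.3071 0.16  ]
side FR [0.6213 0.1276 0.16  ]
side BR [0.763  0.1218 0.16  ]
hinge [0.6117 0.3148 0.154 ]
free [0.5397 0.1341 0.154 ]
side hinge [0.6134 0.3079 0.154 ]
side free [0.5433 0.1293 0.154 ]
far (array([ 0.4762, -0.2229,  0.0469]), np.float64(0.003473303010914909)) near (array([ 0.4253, -0.2366,  0.0292]), np.float64(0.0006844701879421705))
sq [421.6059 205.3765] ((20.017786026000977, 20.47796630859375), 85.60128784179688) [ 0.5766 -0.3199  0.025 ]
bar [334.0024 244.322 ] ((19.55605125427246, 19.765579223632812), 12.094757080078125) [ 0.4551 -0.0524  0.025 ]
rock [392.9808 247.0962] ((21.75103759765625, 15.699336051940918), 74.74488067626953) [ 0.4483 -0.2292  0.025 ]
```

Emit:
move_arm(
  steps=[
    {"xyz": [0.02, -0.04, 0.0], "spin": 4},
    {"xyz": [0.04, -0.08, 0.0], "spin": 8},
    {"xyz": [0.06, -0.12, 0.0], "spin": 12},
    {"xyz": [0.08, -0.16, 0.0], "spin": 17},
    {"xyz": [0.1, -0.2, 0.0], "spin": 21},
    {"xyz": [0.12, -0.24, 0.0], "spin": 25},
    {"xyz": [0.14, -0.28, 0.0], "spin": 25},
    {"xyz": [0.16, -0.32, 0.0], "spin": 25},
  ],
  hand=0,
  newtons=20,
)

```text
clock: 0.9
tcp_pos: [0.4253, 0.2443, 0.1935]
tcp_rot: [-0.002, -3.141, 0.0]
ft_force: [0.3, 0.5, 0.0]
opening: 0.326
finger_force: 0.0
```

Emit:
move_arm(
  steps=[
    {"xyz": [0.02, -0.035, -0.01], "spin": 0},
    {"xyz": [0.04, -0.07, -0.035], "spin": 0},
    {"xyz": [0.055, -0.1, -0.07], "spin": 0},
    {"xyz": [0.065, -0.1, -0.07], "spin": 0},
    {"xyz": [0.075, -0.1, -0.07], "spin": 0},
    {"xyz": [0.085, -0.1, -0.07], "spin": 0},
    {"xyz": [0.095, -0.1, -0.07], "spin": 0},
    {"xyz": [0.105, -0.1, -0.07], "spin": 0},
  ],
)

```text
clock: 1.7
tcp_pos: [0.5311, 0.1471, 0.1244]
tcp_rot: [0.0, 3.14, 0.001]
ft_force: [0.1, -1.5, 0.1]
opening: 0.005
finger_force: 0.2
```

Emit:
move_arm(
  steps=[
    {"xyz": [0.008, 0, 0], "spin": 0},
    {"xyz": [0.016, 0, 0], "spin": 0},
    {"xyz": [0.024, 0, 0], "spin": 0},
    {"xyz": [0.032, 0, 0], "spin": 0},
    {"xyz": [0.04, 0, 0], "spin": 0},
    {"xyz": [0.048, 0, 0], "spin": 0},
    {"xyz": [0.054, 0, 0], "spin": 0},
    {"xyz": [0.058, 0, 0], "spin": 0},
  ],
)

```text
clock: 2.5
tcp_pos: [0.5886, 0.146, 0.1235]
tcp_rot: [0.002, 3.142, -0.0]
ft_force: [-1.4, -0.8, -0.5]
opening: 0.004
finger_force: 0.2
```

Emit:
move_arm(
  steps=[
    {"xyz": [0.003, 0, 0], "spin": 0},
    {"xyz": [0.005, 0, 0], "spin": 0},
    {"xyz": [0.007, 0, 0], "spin": 0},
    {"xyz": [0.009, 0, 0], "spin": 0},
    {"xyz": [0.009, 0, 0], "spin": 0},
  ],
)

```text
clock: 3.0
tcp_pos: [0.5972, 0.1461, 0.1236]
tcp_rot: [0.002, 3.141, 0.0]
ft_force: [-0.9, 0.4, -0.3]
opening: 0.006
finger_force: 0.0
```

Emit:
move_arm(
  steps=[
    {"xyz": [0.002, 0, 0], "spin": 0},
    {"xyz": [0.004, 0, 0], "spin": 0},
    {"xyz": [0.005, 0, 0], "spin": 0},
    {"xyz": [0.005, 0, 0], "spin": 0},
  ],
)

```text
clock: 3.4
tcp_pos: [0.5993, 0.146, 0.1234]
tcp_rot: [-0.002, -3.136, 0.001]
ft_force: [-10.6, -1.3, 6.8]
opening: 0.005
finger_force: 5.1
```

Emit:
move_arm(
  steps=[
    {"xyz": [-0.01, 0, 0], "spin": 0},
    {"xyz": [-0.03, 0, 0], "spin": 0},
    {"xyz": [-0.06, -0.03, 0.01], "spin": 0},
    {"xyz": [-0.06, -0.07, 0.01], "spin": 0},
    {"xyz": [-0.06, -0.115, 0.01], "spin": 0},
    {"xyz": [-0.06, -0.16, 0.01], "spin": 0},
    {"xyz": [-0.06, -0.205, 0.01], "spin": 0},
    {"xyz": [-0.06, -0.25, 0.01], "spin": 0},
  ],
)

```text
clock: 4.2
tcp_pos: [0.5419, -0.1057, 0.1339]
tcp_rot: [0.002, 3.14, -0.0]
ft_force: [2.0, -0.6, -0.0]
opening: 0.003
finger_force: 0.0
```

```bash
python3 - <<'E'
from h import *
a=cv2.resize(env.get_image("top")[120:225,195:290,::-1],None,fx=4,fy=4,interpolation=2)
b=cv2.resize(env.get_image("side")[115:240,235:350,::-1],None,fx=3.36,fy=3.36,interpolation=2)
cv2.imwrite("pics/case2.png",np.hstack([a,b[:420]]));print(env.get_state()["tcp_pos"])
E
```

```text
[ 0.54210893 -0.10843449  0.13387255]
```

View pics/case2.png

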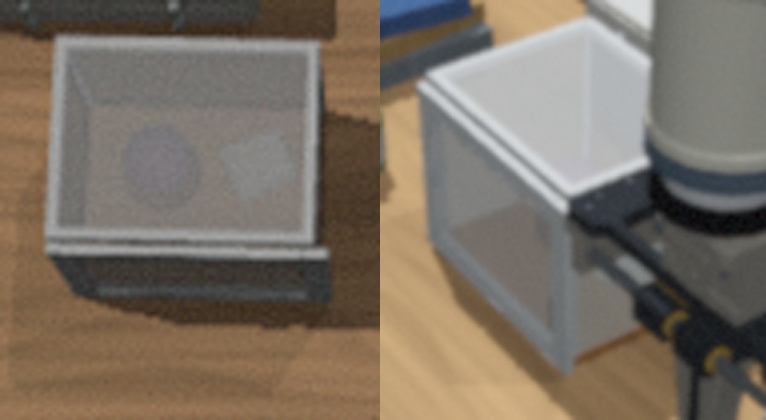

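The door's top edge (crop row ~250) is now parallel to the front rim and flush in both views, so it is shut. The square key is next.

Emit:
move_arm(
  steps=[
    {"xyz": [0.008, -0.045, 0], "spin": 0},
    {"xyz": [0.016, -0.09, 0], "spin": 0},
    {"xyz": [0.024, -0.135, 0], "spin": 0},
    {"xyz": [0.032, -0.175, 0], "spin": 0},
    {"xyz": [0.038, -0.205, 0], "spin": 0},
    {"xyz": [0.038, -0.213, -0.03], "spin": 0},
    {"xyz": [0.038, -0.213, -0.06], "spin": 0},
    {"xyz": [0.038, -0.213, -0.075], "spin": 0},
  ],
)

```text
clock: 5.1
tcp_pos: [0.5788, -0.3157, 0.056]
tcp_rot: [-0.003, -3.139, -0.003]
ft_force: [-0.9, 1.1, 0.4]
opening: 0.002
finger_force: 0.0
```

Emit:
move_arm(
  steps=[
    {"xyz": [0, 0, 0], "spin": 0},
  ],
)

```text
clock: 5.2
tcp_pos: [0.5786, -0.3153, 0.0563]
tcp_rot: [-0.002, -3.138, -0.003]
ft_force: [1.1, -0.2, -0.1]
opening: 0.007
finger_force: 0.0
```

```bash
python3 - <<'E'
from h import *
a=cv2.resize(env.get_image("side")[250:400,330:500,::-1],None,fx=3.5,fy=3.5,interpolation=2)
cv2.imwrite("pics/sq.png",a);print(env.get_state()["tcp_pos"])
E
```

```text
[ 0.57972952 -0.31586241  0.05803146]
```

View pics/sq.png

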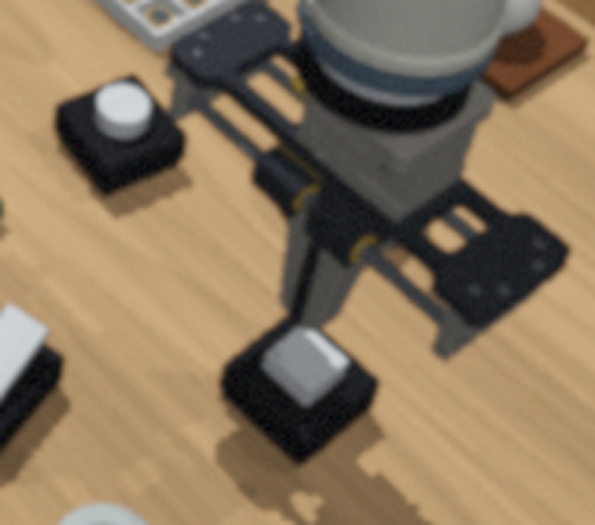

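```bash
python3 - <<'E'
from h import *
i=env.camera_info("side");T=np.linalg.inv(i["world_from_camera"])
for p in [(.5797,-.3159,.057),(.5797,-.3159,.044),(.58,-.3205,.044)]:
    c=T[:3,:3]@p+T[:3,3];u=c[0]/c[2]*i["fx"]+i["cx"],c[1]/c[2]*i["fy"]+i["cy"];print((u[0]-330)*3.5,(u[1]-250)*3.5)
E
```

```text
298.45927727177417 329.1868209312332
294.14745821691696 343.7706710595302
301.1376589860315 349.7974681678809
```

The picture shows the tip (crop ~305,322) hovering directly behind and above the square key (307,360). I'll shift 5 mm to −y and press.

Emit:
move_arm(
  steps=[
    {"xyz": [0, -0.005, 0], "spin": 0},
    {"xyz": [0, -0.005, -0.006], "spin": 0},
    {"xyz": [0, -0.005, -0.011], "spin": 0},
    {"xyz": [0, -0.005, -0.014], "spin": 0},
    {"xyz": [0, -0.005, -0.017], "spin": 0},
    {"xyz": [0, -0.005, -0.02], "spin": 0},
    {"xyz": [0, -0.005, -0.022], "spin": 0},
    {"xyz": [0, -0.005, -0.022], "spin": 0},
  ],
)

```text
clock: 6.05
tcp_pos: [0.5798, -0.3219, 0.0362]
tcp_rot: [-0.002, -3.141, -0.0]
ft_force: [0.2, -0.3, 0.5]
opening: 0.007
finger_force: 0.0
```

Emit:
move_arm(
  steps=[
    {"xyz": [0, 0, -0.001], "spin": 0},
    {"xyz": [0, 0, -0.002], "spin": 0},
    {"xyz": [0, 0, -0.003], "spin": 0},
    {"xyz": [0, 0, -0.003], "spin": 0},
  ],
)

```text
clock: 6.45
tcp_pos: [0.5799, -0.3219, 0.0335]
tcp_rot: [-0.002, -3.141, -0.0]
ft_force: [-0.5, -0.6, 0.1]
opening: 0.006
finger_force: 0.0
```

```bash
python3 - <<'E'
from h import *
a=cv2.resize(env.get_image("side")[285:400,370:470,::-1],None,fx=3.5,fy=3.5,interpolation=2)
b=cv2.resize(env.get_image("top")[170:250,370:470,::-1],(503,402),interpolation=2)
a=a[:402]
cv2.imwrite("pics/sq2.png",np.hstack([a,b[:,:440]]));print(env.get_state()["ft_force"])
E
```

```text
[ 1.1435854  -0.08992039  0.36195105]
```

View pics/sq2.png

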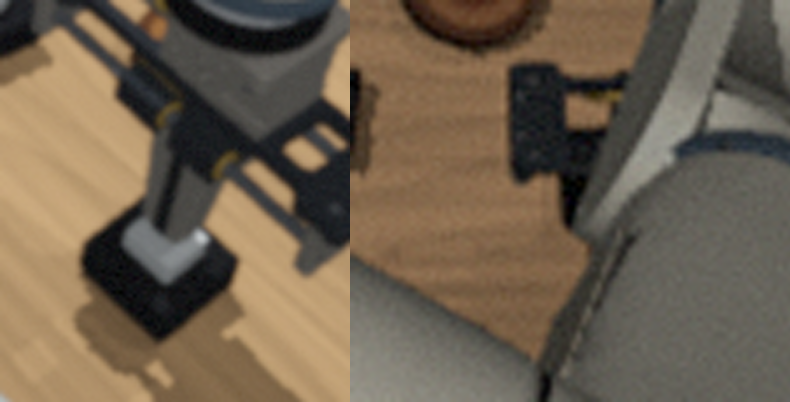

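The tip (crop ~175,235) is over the key (165,250), with no contact force yet. I'll keep going down until it bottoms out.

Emit:
move_arm(
  steps=[
    {"xyz": [0, 0, -0.001], "spin": 0},
    {"xyz": [0, 0, -0.002], "spin": 0},
    {"xyz": [0, 0, -0.002], "spin": 0},
  ],
)

```text
clock: 6.85
tcp_pos: [0.5799, -0.3219, 0.0314]
tcp_rot: [-0.002, -3.141, -0.0]
ft_force: [0.3, -0.9, 0.0]
opening: 0.002
finger_force: 0.0
```

```bash
python3 - <<'E'
from h import *
np.set_printoptions(precision=4,suppress=True)
im=env.get_image("side")
cv2.imwrite("pics/sq3.png",cv2.resize(im[325:385,385:445,::-1],(600,600),interpolation=2))
i=env.camera_info("side");T=np.linalg.inv(i["world_from_camera"])
x,y,z=env.get_state()["tcp_pos"];print(x,y,z)
for dx,dy in[(0,0),(.011,.012),(.011,-.012),(-.011,-.012),(-.011,.012)]:
    c=T[:3,:3]@(x+dx,y+dy,z)+T[:3,3];print(((c[0]/c[2]*i["fx"]+i["cx"])-385)*10,((c[1]/c[2]*i["fy"]+i["cy"])-325)*10)
E
```

```text
0.5798817013418003 -0.32189094687250785 0.031467984713496676
303.70786321983303 294.5815918353776
297.5458678472876 218.21306754466377
395.2604232785393 311.6189883169801
310.0455597123113 373.12766324099186
212.74040283790214 277.653078984863
```

View pics/sq3.png

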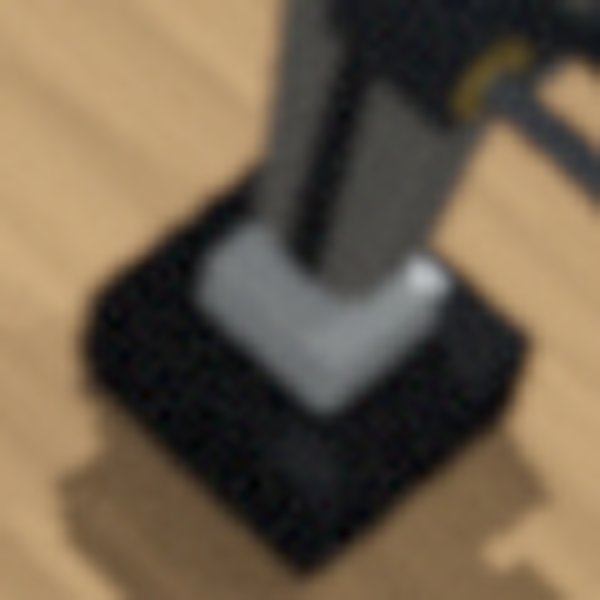

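The tip appears to be just above the key top in the image, so the reported z seems to sit low relative to the scene. I'll descend gently until there is force.

Emit:
move_arm(
  steps=[
    {"xyz": [0, 0, -0.001], "spin": 0},
    {"xyz": [0, 0, -0.002], "spin": 0},
    {"xyz": [0, 0, -0.003], "spin": 0},
    {"xyz": [0, 0, -0.003], "spin": 0},
  ],
)

```text
clock: 7.3
tcp_pos: [0.5798, -0.3219, 0.0284]
tcp_rot: [-0.002, -3.141, -0.0]
ft_force: [-0.5, 0.6, 0.0]
opening: 0.007
finger_force: 0.0
```

Emit:
move_arm(
  steps=[
    {"xyz": [0, 0, -0.001], "spin": 0},
    {"xyz": [0, 0, -0.002], "spin": 0},
    {"xyz": [0, 0, -0.003], "spin": 0},
    {"xyz": [0, 0, -0.003], "spin": 0},
  ],
)

```text
clock: 7.7
tcp_pos: [0.5798, -0.3219, 0.0254]
tcp_rot: [-0.002, -3.141, -0.0]
ft_force: [-0.6, -0.0, -0.2]
opening: 0.004
finger_force: 0.0
```

```bash
cat > k.py <<'E'
from h import *
def prof(g,u0,u1,v0,v1):
    for v in range(v0,v1): print(v,' '.join('%3d'%x for x in g[v,u0:u1]))
E
python3 - <<'E'
from k import *
im=env.get_image("side");cv2.imwrite("pics/sq4.png",im[...,::-1])
g=cv2.cvtColor(im,cv2.COLOR_RGB2GRAY)
o=cv2.cvtColor(cv2.resize(cv2.imread("pics/sq3.png"),(60,60),interpolation=cv2.INTER_AREA),cv2.COLOR_BGR2GRAY)
print("old");prof(o,18,48,16,46)
print("new");prof(g[325:385,385:445],18,48,16,46)
E
```

```text
old
16 165 165 165 166 162 150 123  94  77  72  71  67  55  34  23  28  40  61  72  71  72  72  74  75  73  71  71  76 100 135
17 161 163 162 160 149 122  85  62  64  70  72  66  50  29  22  26  43  63  73  72  73  73  74  74  71  71  73  84 114 146
18 159 158 150 138 113  79  49  49  64  73  71  62  42  27  22  31  51  67  73  73  72  72  76  76  72  70  76  96 129 152
19 155 145 121  92  63  39  33  48  63  71  68  53  33  24  26  36  59  69  72  73  74  74  75  74  71  73  86 116 143 156
20 144 118  83  45  26  17  27  48  65  71  67  51  31  20  25  44  62  70  71  73  74  76  73  71  72  75  98 134 155 162
21 114  80  44  20  18  24  38  55  70  70  61  46  29  20  30  47  65  72  72  74  75  76  73  72  73  84 117 149 163 165
22  69  42  24  19  27  46  67  82  84  76  60  40  23  17  30  53  69  73  73  75  75  75  72  71  76  98 134 158 167 169
23  28  16  19  27  48  76  99 108 103  86  59  37  23  21  37  60  71  73  74  74  76  74  72  71  82 112 146 162 168 168
24  18  14  28  53  81 104 116 118 112  94  66  36  22  26  43  62  72  73  75  74  74  73  72  77  88 114 143 1
[... 5587 characters left out ...]
0  18  23  32  54  78  93  79  56  31  20  17  22  18  17  18  21  20  21  18  20  19
41  16  15  11  12  18  17  17  19  14  22  27  30  34  46  51  44  31  24  16  19  18  22  22  22  21  19  20  18  15  20
42  17  19  14  13  18  15  22  16  23  27  28  29  26  24  22  23  22  16  14  18  17  19  16  15  19  19  11  17  17  17
43  16  15  14  17  15  20  21  20  21  28  31  34  32  24  21  14  17  20  19  13  15  18  21  18  20  23  20  15  26  38
44  11  10  13  14  17  18  11  20  28  30  30  30  33  29  26  22  17  21  18  19  26  22  23  19  19  15  15  17  41  65
45  20  14  13  17  16  13  18  18  20  28  30  34  34  30  23  17  18  19  21  22  21  16  20  21  16  11  25  48  70  84
```

The key hasn't moved, and the tip front corner (crop ~34,31) is still about 2–3 px, or 5 mm, above it. I'll continue gently.

Emit:
move_arm(
  steps=[
    {"xyz": [0, 0, -0.001], "spin": 0},
    {"xyz": [0, 0, -0.002], "spin": 0},
    {"xyz": [0, 0, -0.003], "spin": 0},
    {"xyz": [0, 0, -0.004], "spin": 0},
    {"xyz": [0, 0, -0.004], "spin": 0},
  ],
)

```text
clock: 8.25
tcp_pos: [0.58, -0.322, 0.0216]
tcp_rot: [0.002, 3.142, -0.0]
ft_force: [0.2, 0.3, 1.2]
opening: 0.003
finger_force: 0.6
```

Emit:
move_arm(
  steps=[
    {"xyz": [0, 0, -0.001], "spin": 0},
    {"xyz": [0, 0, -0.002], "spin": 0},
    {"xyz": [0, 0, -0.003], "spin": 0},
  ],
)

```text
clock: 8.55
tcp_pos: [0.58, -0.322, 0.0186]
tcp_rot: [0.002, 3.141, -0.0]
ft_force: [0.2, 1.5, 3.1]
opening: 0.006
finger_force: 1.4
```

```bash
python3 - <<'E'
from k import *
im=env.get_image("side");cv2.imwrite("pics/sq5.png",im[...,::-1])
g=cv2.cvtColor(im,cv2.COLOR_RGB2GRAY)
prof(g[325:385,385:445],18,48,22,46);print(env.get_state()["ft_force"],env.get_state()["tcp_pos"])
E
```

```text
22  67  37  23  15  20  29  48  67  72  70  59  38  25  26  38  52  67  72  71  73  72  76  76  70  71  77  97 135 160 167
23  23  22  18  15  25  38  56  67  71  68  56  32  23  26  39  59  69  70  73  74  75  75  71  70  73  81 116 147 163 167
24  16  15  15  26  45  66  76  74  72  69  49  30  23  26  45  63  72  74  74  73  74  73  73  71  71  87 124 153 164 168
25  14  17  23  47  77  97  95  83  73  62  40  26  19  30  52  65  72  72  75  73  77  71  71  70  71  77 112 143 159 166
26  19  18  46  78 103 115 110  90  74  58  36  20  23  33  59  71  72  74  71  73  74  74  71  73  67  59  79 115 142 158
27  16  28  68  99 117 120 115 101  79  56  30  23  23  42  60  70  73  72  74  75  71  73  73  79  82  66  52  72 103 139
28  15  43  82 108 117 121 119 111  89  58  31  23  30  48  63  72  73  72  75  73  71  73  79 109 129 109  67  42  61 101
29  19  44  85 109 116 120 121 117 103  74  43  21  33  51  65  74  74  75  74  75  72  75  96 136 160 138  83  42  40  59
30  19  38  69  94 110 117 122 121 113  97  70  45  41  59  71  74  73  74  73  74  77  90 114 138 150 126  71  36  
[... 1227 characters left out ...]
6  18  11
41  15  15  19  20  15  23  22  27  31  33  31  30  35  45  50  45  31  22  18  20  15  18  24  20  20  22  22  18  16  16
42   5  11  17  14  21  23  19  27  33  34  36  32  30  22  26  22  20  19  23  12  11  19  19  19  19  18  16  14  18  18
43  18  18  18  15   7  14  21  23  33  34  31  33  33  25  19  20  11  16  21  18  11  15  19  17  18  13  21  20  26  36
44  14  15  13   7  13  15  23  22  33  31  30  36  29  25  24  22  11  18  22  17  21  22  22  18  19  19  17  25  42  65
45  12  11  13  14  16  13  12  20  21  29  29  28  30  27  15  16  21  18  20  18  19  18  22  15  17  13  28  43  68  86
[-0.1022029   0.70157044  2.14092726] [ 0.5800129  -0.32197508  0.01841084]
```

The key is moving down: its top corner dropped about 2 px and the force is ~3 N. So the real tip is about 20 mm above the reported TCP. I'll continue to the stop.

Emit:
move_arm(
  steps=[
    {"xyz": [0, 0, -0.001], "spin": 0},
    {"xyz": [0, 0, -0.002], "spin": 0},
    {"xyz": [0, 0, -0.003], "spin": 0},
    {"xyz": [0, 0, -0.003], "spin": 0},
  ],
)

```text
clock: 9.0
tcp_pos: [0.58, -0.3219, 0.0154]
tcp_rot: [-0.002, -3.142, 0.0]
ft_force: [0.2, -0.6, 1.1]
opening: 0.006
finger_force: 0.6
```

Emit:
move_arm(
  steps=[
    {"xyz": [0, 0, -0.001], "spin": 0},
    {"xyz": [0, 0, -0.002], "spin": 0},
    {"xyz": [0, 0, -0.003], "spin": 0},
    {"xyz": [0, 0, -0.003], "spin": 0},
  ],
)

```text
clock: 9.4
tcp_pos: [0.5802, -0.322, 0.0152]
tcp_rot: [0.002, 3.141, -0.0]
ft_force: [-7.7, 4.4, 26.3]
opening: 0.005
finger_force: 13.1
```

The square key is fully home: hard stop, 26 N, reported z 0.0152. Up and over to the bar key.

Emit:
move_arm(
  steps=[
    {"xyz": [0, 0, 0.03], "spin": 0},
    {"xyz": [0, 0, 0.07], "spin": 0},
    {"xyz": [-0.02, 0.043, 0.085], "spin": 0},
    {"xyz": [-0.04, 0.087, 0.085], "spin": 0},
    {"xyz": [-0.06, 0.131, 0.085], "spin": 0},
    {"xyz": [-0.08, 0.175, 0.085], "spin": 0},
    {"xyz": [-0.1, 0.218, 0.085], "spin": 0},
    {"xyz": [-0.112, 0.245, 0.085], "spin": 0},
  ],
)

```text
clock: 10.2
tcp_pos: [0.4657, -0.0746, 0.0973]
tcp_rot: [-0.001, -3.14, -0.001]
ft_force: [1.5, 0.5, -0.4]
opening: 0.004
finger_force: 0.0
```

Emit:
move_arm(
  steps=[
    {"xyz": [-0.011, 0.024, 0], "spin": -4},
    {"xyz": [-0.011, 0.024, -0.02], "spin": -8},
    {"xyz": [-0.011, 0.024, -0.045], "spin": -13},
    {"xyz": [-0.011, 0.024, -0.06], "spin": -13},
    {"xyz": [-0.011, 0.024, -0.067], "spin": -13},
    {"xyz": [-0.011, 0.024, -0.067], "spin": -13},
  ],
)

```text
clock: 10.8
tcp_pos: [0.4563, -0.0529, 0.0298]
tcp_rot: [-0.357, -3.119, -0.0]
ft_force: [-0.7, -0.1, 0.7]
opening: 0.004
finger_force: 0.0
```

```bash
python3 - <<'E'
from k import *
i=env.camera_info("side");T=np.linalg.inv(i["world_from_camera"])
im=env.get_image("side");cv2.imwrite("pics/bar1.png",im[...,::-1])
cv2.imwrite("pics/bar1c.png",cv2.resize(np.hstack([im[255:325,245:315,::-1],cv2.imread("pics/side0.png")[255:325,245:315]]),(800,400),interpolation=2))
s=env.get_state();print(s["tcp_pos"],s["ft_force"])
x,y,z=s["tcp_pos"]
for p in [(x,y,z+.0205),(x,y,.044),(.457,-.053,.044)]:
    c=T[:3,:3]@p+T[:3,3];print(((c[0]/c[2]*i["fx"]+i["cx"])-245)*400/70,((c[1]/c[2]*i["fy"]+i["cy"])-255)*400/70)
E
```

```text
[ 0.45685146 -0.05298788  0.03051076] [ 0.07006493 -0.49572429  0.35992974]
181.68216604046717 169.3731964971984
182.00844941622174 182.3274107460598
182.37092695453123 182.166208156514
```

View pics/bar1c.png

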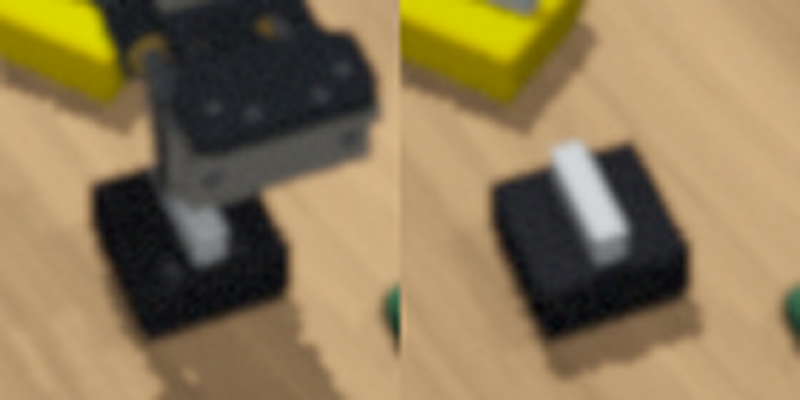

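The finger hides the tip, but it descends onto the bar (top centre at crop ~190,190; projected tip at (182,169), slightly above). Pressing with a 2 mm shift to −y.

Emit:
move_arm(
  steps=[
    {"xyz": [0, -0.002, -0.003], "spin": 0},
    {"xyz": [0, -0.002, -0.006], "spin": 0},
    {"xyz": [0, -0.002, -0.009], "spin": 0},
    {"xyz": [0, -0.002, -0.011], "spin": 0},
    {"xyz": [0, -0.002, -0.011], "spin": 0},
  ],
)

```text
clock: 11.35
tcp_pos: [0.4571, -0.055, 0.0195]
tcp_rot: [0.358, 3.121, 0.0]
ft_force: [0.4, 0.8, -0.0]
opening: 0.003
finger_force: 0.0
```

Emit:
move_arm(
  steps=[
    {"xyz": [0, 0, -0.002], "spin": 0},
    {"xyz": [0, 0, -0.004], "spin": 0},
    {"xyz": [0, 0, -0.006], "spin": 0},
    {"xyz": [0, 0, -0.007], "spin": 0},
    {"xyz": [0, 0, -0.007], "spin": 0},
  ],
)

```text
clock: 11.85
tcp_pos: [0.4574, -0.055, 0.0149]
tcp_rot: [0.358, 3.121, -0.0]
ft_force: [-10.1, -0.2, 46.6]
opening: 0.007
finger_force: 22.9
```

The bar key is down: hard stop at the same height, 47 N. Over to the rocker's raised (+x) end.

Emit:
move_arm(
  steps=[
    {"xyz": [0, 0, 0.02], "spin": 0},
    {"xyz": [0, 0, 0.055], "spin": 0},
    {"xyz": [0, -0.03, 0.08], "spin": 5},
    {"xyz": [0.005, -0.07, 0.08], "spin": 11},
    {"xyz": [0.008, -0.11, 0.08], "spin": 17},
    {"xyz": [0.012, -0.15, 0.08], "spin": 23},
    {"xyz": [0.014, -0.17, 0.06], "spin": 27},
    {"xyz": [0.014, -0.17, 0.03], "spin": 27},
  ],
)

```text
clock: 12.65
tcp_pos: [0.4728, -0.2282, 0.0432]
tcp_rot: [-0.38, 3.115, -0.004]
ft_force: [0.5, 0.7, 0.2]
opening: 0.004
finger_force: 0.0
```

Emit:
move_arm(
  steps=[
    {"xyz": [0, 0, -0.005], "spin": 0},
    {"xyz": [0, 0, -0.01], "spin": 0},
    {"xyz": [0, 0, -0.013], "spin": 0},
    {"xyz": [0, 0, -0.016], "spin": 0},
    {"xyz": [0, 0, -0.019], "spin": 0},
    {"xyz": [0, 0, -0.021], "spin": 0},
    {"xyz": [0, 0, -0.021], "spin": 0},
  ],
)

```text
clock: 13.35
tcp_pos: [0.4715, -0.225, 0.0219]
tcp_rot: [-0.381, 3.118, -0.001]
ft_force: [0.3, 0.5, 1.2]
opening: 0.003
finger_force: 0.5
```

Emit:
move_arm(
  steps=[
    {"xyz": [0, 0, -0.001], "spin": 0},
    {"xyz": [0, 0, -0.002], "spin": 0},
    {"xyz": [0, 0, -0.003], "spin": 0},
    {"xyz": [0, 0, -0.004], "spin": 0},
    {"xyz": [0, 0, -0.004], "spin": 0},
  ],
)

```text
clock: 13.85
tcp_pos: [0.4717, -0.2251, 0.0188]
tcp_rot: [-0.38, 3.117, -0.001]
ft_force: [-0.6, 4.1, 17.7]
opening: 0.004
finger_force: 8.9
```

It hit the stop at 18 N, true height ~40 mm, as expected for a thrown rocker. I'll retreat and check numerically.

Emit:
move_arm(
  steps=[
    {"xyz": [0, 0, 0.015], "spin": 0},
    {"xyz": [0, 0, 0.05], "spin": 0},
    {"xyz": [0, 0, 0.1], "spin": 0},
    {"xyz": [0, 0.03, 0.14], "spin": 0},
    {"xyz": [-0.03, 0.07, 0.16], "spin": 0},
    {"xyz": [-0.06, 0.11, 0.16], "spin": 0},
    {"xyz": [-0.09, 0.15, 0.16], "spin": 0},
    {"xyz": [-0.1, 0.19, 0.16], "spin": 0},
  ],
)

```text
clock: 14.65
tcp_pos: [0.3674, -0.0341, 0.1771]
tcp_rot: [0.378, -3.117, -0.0]
ft_force: [0.9, 1.5, 0.1]
opening: 0.003
finger_force: 0.0
```

Emit:
move_arm(
  steps=[
    {"xyz": [0, 0.045, 0], "spin": 0},
    {"xyz": [0, 0.09, 0], "spin": 0},
    {"xyz": [0, 0.135, 0], "spin": 0},
    {"xyz": [0, 0.18, 0], "spin": 0},
    {"xyz": [0, 0.225, 0], "spin": 0},
    {"xyz": [0, 0.27, 0], "spin": 0},
    {"xyz": [0, 0.315, 0], "spin": 0},
    {"xyz": [0, 0.36, 0], "spin": 0},
  ],
)

```text
clock: 15.45
tcp_pos: [0.3701, 0.3264, 0.1771]
tcp_rot: [0.381, -3.118, 0.002]
ft_force: [0.8, 0.7, -0.1]
opening: 0.008
finger_force: 0.0
```

```bash
python3 - <<'E'
from h import *
np.set_printoptions(precision=4,suppress=True)
t=env.get_image("top");s=env.get_image("side");cv2.imwrite("pics/t9.png",t[...,::-1]);cv2.imwrite("pics/s9.png",s[...,::-1])
t0=cv2.imread("pics/top0.png")[...,::-1].copy();s0=cv2.imread("pics/side0.png")[...,::-1].copy()
P=dict(sq=((423,204),(417,353)),bar=((334,244),(278,291)),rnd=((362,190),(365,281)),rock=((394,247),(329,353)))
for k,(a,b) in P.items():
    for nm,A,B in(("old",t0,s0),("new",t,s)):
        (ra,ca,sa),(rb,cb,sb)=rect(A,a),rect(B,b);print(k,nm,ca,sa[4],cb,sb[4],"side box",sb[:4])
        if k=="rock":
            bt=cv2.boxPoints(ra);bs=cv2.boxPoints(rb);bt=bt[bt[:,1].argsort()];bs=bs[bs[:,1].argsort()]
            print("  far",tri(bt[:2].mean(0),bs[:2].mean(0))[0],"near",tri(bt[2:].mean(0),bs[2:].mean(0))[0])
for nm,A in(("old",t0),("new",t)):
    g=cv2.cvtColor(A,cv2.COLOR_RGB2GRAY)
    for k,c in dict(sq=(422,205),bar=(334,244),rnd=(361,192),rock=(393,247)).items():
        m=(g[c[1]-14:c[1]+15,c[0]-14:c[0]+15]<38).astype('u1');cs=max(cv2.findContours(m,0,1)[0],key=cv2.contourArea);r=cv2.minAreaRect(cs);print(nm,k,np.array(r[0])+c-np.array(14),r[2])
# where the top view changed
d=(cv2.absdiff(cv2.GaussianBlur(t,(3,3),0),cv2.GaussianBlur(t0,(3,3),0)).max(2)>40).astype('u1')
print([tuple(x) for x in cv2.connectedComponentsWithStats(d)[2][1:] if x[4]>6])
# door edge rows in the top view near the left, middle and right
b=cv2.cvtColor(cv2.imread("pics/case2.png"),cv2.COLOR_BGR2GRAY)[::4,:380:4];g=cv2.cvtColor(t,cv2.COLOR_RGB2GRAY)[120:225,195:290]
for u in(20,45,72):print(u,"after push",b[58:66,u],"now",g[58:66,u])
E
```

```text
sq old [423.1932 203.1023] 88 [417.2111 351.9308] 289 side box [406 342  24  21]
sq new [422.5213 203.5   ] 94 [416.5564 354.2945] 275 side box [405 345  24  20]
bar old [334.1754 242.9649] 57 [277.4545 288.3497] 143 side box [271 279  14  21]
bar new [334.1228 243.2456] 57 [277.5147 290.5074] 136 side box [271 282  14  19]
rnd old [361.7467 189.8133] 75 [364.7978 279.7486] 183 side box [357 273  16  15]
rnd new [361.8289 189.9868] 76 [364.7553 279.8723] 188 side box [357 273  16  15]
rock old [393.8243 245.9189] 148 [328.8493 351.7856] 471 side box [315 337  29  31]
  far [ 0.4763 -0.2229  0.0469] near [ 0.4253 -0.2366  0.0293]
rock new [393.953  245.9128] 149 [328.7833 351.7937] 383 side box [314 340  30  25]
  far [ 0.4774 -0.2228  0.0369] near [ 0.4236 -0.2369  0.0416]
old sq [421.6059 205.3765] 85.60128784179688
old bar [334.0024 244.322 ] 12.094757080078125
old rnd [361.26 192.18] 8.13010311126709
old rock [392.9808 247.0962] 74.74488067626953
new sq [421.5929 205.3938] 86.18592071533203
new bar [333.9824 244.3294] 12.528807640075684
new rnd [361.19 192.17] 8.130102157592773
ne
[... 1079 characters left out ...]
np.int32(185), np.int32(378), np.int32(40), np.int32(42), np.int32(695)), (np.int32(278), np.int32(383), np.int32(61), np.int32(37), np.int32(1180)), (np.int32(352), np.int32(385), np.int32(11), np.int32(8), np.int32(24)), (np.int32(317), np.int32(388), np.int32(13), np.int32(13), np.int32(36)), (np.int32(102), np.int32(409), np.int32(17), np.int32(11), np.int32(84)), (np.int32(277), np.int32(411), np.int32(9), np.int32(9), np.int32(42))]
20 after push [160 138 105 127 165 150  77  45] now [157 124 110 145 158 123  57  53]
45 after push [157 155 108 104 153 150  85  50] now [161 145  95 117 163 129  65  52]
72 after push [137 158 145 106 116 159 145  78] now [151 157 134  96 127 160 123  58]
```

```bash
python3 -c "
from bench import env
print(env.sign_off())"
```

```text
the job is handed in; nothing more can be done
None
```

The job is handed in: I shut the door, pressed the square key and then the bar key to their stops, and threw the rocker, in that order. The final images show the door still shut, the round key untouched and the pods in place. The clock read about 15.5 s.

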